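# Roll the second bearer dowel onto its tape

## Task

A window sash will be laid across two wooden dowels on the marking-out board, and one dowel already lies on its strip of blue tape. Push the top of the other dowel sideways with the fingertips so that it rolls onto the empty strip of tape, and leave it lying still along the middle of that strip, without gripping it or picking it up. Leave the other dowel and everything else where they are.

Things in the scene. Friction and masses are not known exactly. Their poses are not given: they have to be found in the camera images.
- dowel: the loose beech dowel: a wooden cylinder 32 mm in diameter, 140 mm long, about 85 g, lying on the board 50 to 80 mm to either side of the empty tape, parallel to it within 3 degrees. Origin at the cylinder's centre, 16 mm above the board; x axis along the dowel (y, z turn as it rolls). Stops rolling within about 10 mm. Pressed on top and dragged, it moves half as far as the fingertips.
- tape_empty: the empty strip of blue masking tape on the board, 250 mm long, 16 mm wide, flat (nothing to feel). Origin at the middle of the strip on the board's top face; its x axis runs along the strip, y across it, z up.
- tape_used: the other strip of blue tape, the same, parallel to the empty one and 190 mm from it; the second dowel lies on it.
- dowel_set: the dowel that already lies on its tape, the same size as the loose one, origin at the cylinder's centre, x axis along it. Leave it alone.
- board: the fixed plywood marking-out board, 270 mm (its x) by 430 mm (its y), 18 mm thick; origin at the centre of its underside, on the bench; its top face is 18 mm above the bench.
- packer: a loose green plastic packing block, 60 by 20 mm and 24 mm high, lying on the board on the other side of the empty tape from the loose dowel, its long side about along the tape, its middle 50 to 80 mm from the tape's; origin at the centre of its underside. Leave it alone.
- mallet: a wooden mallet lying on the bench right of the board, 300 mm long, head 75 by 125 mm and 70 mm high at its +x end; origin on the bench below its middle. Leave it alone.
- chisel: a wood chisel, 285 mm long, lying on the bench left of the board, 30 mm high; origin below its middle. Leave it alone.
- glue: a white glue bottle, 56 mm in diameter and 130 mm high, standing behind the board; origin at its foot. Leave it alone.
- filler: a tin of wood filler, 80 mm in diameter and 60 mm high, standing behind the board; origin at its foot. Leave it alone.
- brush: a flat brush with a wooden handle, 200 mm long and 20 mm high, lying left of the board; origin below its middle. Leave it alone.
- screwdriver: a screwdriver with a yellow handle, 200 mm long, 26 mm high, lying right of the board; origin below its middle. Leave it alone.

How it is judged:
By the outcome, as a careful person would: the job done as asked, in the order asked, and still so for the second after the job is handed in, with the robot touching nothing.
It also fails if it takes over 45 s, if anything falls off the work surface, if the arm or the gripper's body presses on something with over 40 N, if the wrist force passes 120 N, or if a joint passes its speed limit or range.

## Robot

A 6-joint arm with a two-finger parallel gripper is mounted at the origin on the work surface. World frame = base frame: x ahead of the robot, y to its left, z up, the work surface at z = 0. Lengths are in m, angles in degrees, forces in N, time in s.
With the tool pointing down it reaches from about 0.275 to 0.825 m from the base axis. Payload 5.2 kg.
Tool frame: the origin (TCP) lies midway between the tips of the shut fingers; the grasp point (between the pads) lies 19 mm behind it; z points along the fingers, y is the direction in which the jaws open and shut (so a half turn about z gives the same grasp; the last joint's range is limited). The gripper opens to 93 mm and grips with 3 to 60 N. Pads are 15 mm wide; open, the fingers measure 128 mm over their backs; the gripper's body (75 mm by 188 mm) begins 65 mm behind the grasp point.
Start: joints at [-78.999, 14.817, 87.949, -0, 77.235, -11.62], TCP at [0.212, -0.508, 0.219] pointing down, gripper open.
Joint ranges: [-179.93, 179.93], [-52.35, 119.4], [10.71, 147.94], [-69.91, 249.91], [12.55, 155.21], [-178.61, 178.61]. Speed limits (degrees/s): [147.25, 147.25, 180, 180, 180, 180].

## Interface

Orientations are given as [roll, pitch, yaw] about the fixed x, y, z axes, in that order (R = Rz(yaw) Ry(pitch) Rx(roll)).
In Python, from station import state, vision, workorder gives the robot as it stands.
- The arm moves only by the tool step_arm, never from a script. Its arguments are lists of equal length, an entry for each row: "fingers": the gripper's target within -1 to 1 (shut at 1, half-way at 0, fully open at -1); "travel": the shift along the tool's x, y, z in m, a list of three; "yaw": the turn about the tool's z in degrees. A call has 1 to 12 rows; each row shifts and turns the commanded pose from where the row before left it, along the tool's axes as they then stand; what a row does not reach is not made up. A row lasts 1/12 s, in which the tool goes at most 41.7 mm and 7.16 degrees, less where a joint would pass 70% of its speed; a pose out of reach is approached as far as the arm can. A call is refused whole if a number of a shift passes 0.0417 or a number of a turn 7.16, either way. A call with a gripper value outside its range is refused whole. The fingers move at their own pace and stop on an object; "squeeze" is the grip in N (left out, the last holds). Time passes only in rows, so rows that do not move let the fingers close. It gives the time, the measured TCP pose, the force and the opening at its end, in the units of the state.
- state(): the state, without advancing time (a new reading comes with each control period).
- vision.grab_frame(name): name is "scene" or "top" or "wrist"; returns a dict with "frame" (420x560x3 uint8, red, green, blue), "intrinsics" (3x3 intrinsics, pixels), "extrinsics" (4x4, takes a point from world to camera coordinates); the wrist camera has in their place "T_tool_cam" (4x4, takes a point from camera to tool coordinates, whose origin is the TCP and whose axes are the flange's). Camera axes: x right, y down, z forward; pixel columns grow to the right and rows downward; lengths in m; the calibration is good to about 2 mm. The wrist camera is an equidistant fisheye: a pixel r from the principal point sees the ray r / f radians off the axis. A picture is of the moment at which its call begins: read the wrist's pose just before it. There is no depth.
- workorder.close_job(): hands the job in, once; it reports no verdict.
The state is a dict: "clock": time; "joint_pos": joint angles; "qvel": joint speeds; "tau": joint torques, N m; "eef_pos": TCP position; "tcp_rot": TCP orientation; "contact_force": force on the tool from outside, world axes, zero at the start; "moment": the same for the moment, N m; "grip_width": opening from 0.0 (shut) to 1.0 (fully open).
Only numpy, scipy, OpenCV 4.12 (cv2) and the standard library are available. Lean on these libraries where they do the work, as an engineer would, in place of code of your own. Each camera call takes 0.05 s, during which the arm holds its last target.

## Working session

There is one attempt and no reset: what is moved stays moved. The work goes in short steps, Python scripts to look and compute and a tool call to move; the robot and the scene stay as the last step left them, time stands still between calls to the robot, and variables do not carry over. Pictures are saved under pics/ and viewed, and the job is handed in when it is done.

Besides the shell and the picture viewer there is one more tool, called after "Emit:" as name([rows], argument=value, ...), one row to a line, values as JSON. step_arm: Moves the arm, as the interface text tells. Its arguments: {"type":"object","properties":{"fingers":{"type":"array"},"travel":{"type":"array"},"yaw":{"type":"array"},"squeeze":{"type":"number"}},"required":["fingers","travel","yaw"]}

```bash
mkdir -p pics; python3 - <<'E'
from station import state, vision
import cv2, numpy as np
s=state(); print(s)
for n in ("scene","top"):
    f=vision.grab_frame(n); cv2.imwrite(f"pics/{n}0.png",f["frame"][:,:,::-1]); print(n,f["intrinsics"],f["extrinsics"])
    np.savez(f"{n}0.npz",**f)
E
```

```text
{'clock': 0.0, 'joint_pos': array([-7.90001147e+01,  1.48592053e+01,  8.80105742e+01, -3.98568084e-04,
        7.72347153e+01, -1.16192040e+01]), 'qvel': array([-0.07397526, -0.07083493, -0.14491534, -0.0068521 ,  0.0135653 ,
       -0.03169975]), 'tau': array([-6.51113878e-04, -4.37305713e+01, -2.84007025e+01,  7.18179136e-02,
        4.15399263e-02, -1.68387714e-04]), 'eef_pos': array([ 0.21144797, -0.50713876,  0.21782175]), 'tcp_rot': array([-1.79897568e+02, -2.06653028e-02,  2.26191592e+01]), 'contact_force': array([-0.90127926, -0.10254287,  0.43771322]), 'moment': array([-0.00790669,  0.03381872, -0.00326922]), 'grip_width': 1.0004518660457566}
scene [[509.55301583   0.         286.8308789 ]
 [  0.         509.55301583 203.97338535]
 [  0.           0.           1.        ]] [[ 0.11701064  0.9930661  -0.01132361 -0.05993921]
 [ 0.73303977 -0.09405378 -0.67365167 -0.36527025]
 [-0.67004567  0.07052375 -0.73896224  1.88161616]
 [ 0.          0.          0.          1.        ]]
top [[419.1900509    0.         282.03178081]
 [  0.         419.1900509  205.92591059]
 [  0.           0.           1.        ]] [[-0.00841951 -0.99994638 -0.00602966 -0.01350654]
 [-0.99850579  0.00873266 -0.05394375  0.55081765]
 [ 0.05399351  0.00556647 -0.99852577  1.14332214]
 [ 0.          0.          0.          1.        ]]
```

View pics/top0.png

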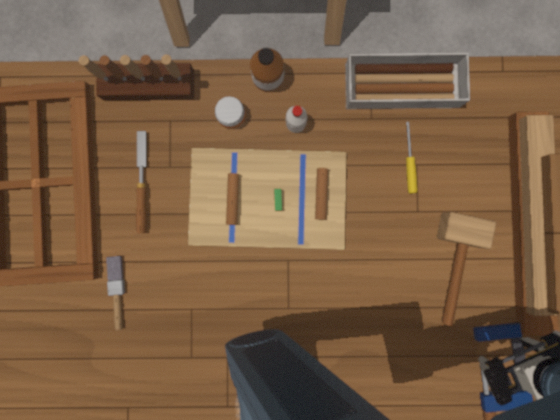

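View pics/scene0.png

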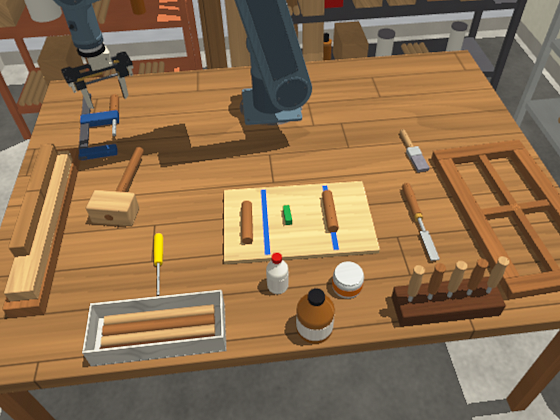

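The top view shows the loose dowel at (321,194), the empty tape along x≈302 and the packer at (278,200). The set dowel lies on its tape at (232,199).

```bash
cat > h.py <<'E'
import cv2, numpy as np
from station import state, vision
def ray(f,uv):
    K,E=f["intrinsics"],f["extrinsics"]; R,t=E[:3,:3],E[:3,3]
    p=cv2.undistortPoints(np.float64(uv).reshape(-1,1,2),K,None).reshape(-1,2)
    d=np.c_[p,np.ones(len(p))]@R; return -R.T@t,d
def plane(f,uv,z):
    c,d=ray(f,uv); return c+d*((z-c[2])/d[:,2])[:,None]
def tri(f1,u1,f2,u2):
    P1=f1["intrinsics"]@f1["extrinsics"][:3]; P2=f2["intrinsics"]@f2["extrinsics"][:3]
    X=cv2.triangulatePoints(P1,P2,np.float64(u1).reshape(2,1),np.float64(u2).reshape(2,1)); return (X[:3]/X[3]).ravel()
E
python3 - <<'E'
from h import *
F={n:dict(np.load(n+"0.npz")) for n in("top","scene")}
for n,(x0,y0,x1,y1) in {"top":(185,140,355,255),"scene":(215,175,385,265)}.items():
    im=cv2.cvtColor(F[n]["frame"],cv2.COLOR_RGB2BGR)
    cv2.imwrite(f"pics/{n}crop.png",cv2.resize(im[y0:y1,x0:x1],None,fx=4.5,fy=4.5,interpolation=cv2.INTER_CUBIC))
    hsv=cv2.cvtColor(im,cv2.COLOR_BGR2HSV)
    for nm,lo,hi in(("blue",(105,100,60),(130,255,255)),("green",(45,80,40),(85,255,255)),("brown",(3,110,40),(16,255,190))):
        m=cv2.inRange(hsv,lo,hi); M=np.zeros_like(m); M[y0:y1,x0:x1]=m[y0:y1,x0:x1]
        k,l,st,c=cv2.connectedComponentsWithStats(M)
        for i in range(1,k):
            if st[i,4]<15: continue
            cn=cv2.findContours((l==i).astype(np.uint8),cv2.RETR_EXTERNAL,cv2.CHAIN_APPROX_NONE)[0][0]
            print(n,nm,c[i].round(1),st[i],cv2.minAreaRect(cn),plane(F[n],c[i],0.018).round(4)[0])
E
```

```text
top blue [233.8 162.8] [232 153   4  19  63] ((233.5, 162.0), (18.0, 3.0), 90.0) [0.6714 0.1145 0.018 ]
top blue [301.5 198.6] [299 155   6  89 312] ((301.4490661621094, 198.98587036132812), (3.5116662979125977, 88.07361602783203), 1.468800663948059) [ 0.5702 -0.0721  0.018 ]
top blue [231.5 233.4] [230 226   4  16  61] ((231.5, 233.5), (15.0, 3.0), 90.0) [0.4762 0.1212 0.018 ]
top green [277.8 199.4] [275 189   7  21 137] ((278.0, 199.0), (20.0, 6.0), 90.0) [ 0.5687 -0.0068  0.018 ]
top brown [277.8 192.4] [ 185  140  170  115 4238] ((269.5, 197.0), (114.0, 169.0), 90.0) [ 0.588  -0.0068  0.018 ]
top brown [321.4 193.4] [315 168  14  52 598] ((321.45501708984375, 193.4834747314453), (11.843048095703125, 51.218910217285156), 1.7357046604156494) [ 0.5841 -0.127   0.018 ]
top brown [232.3 198.7] [226 173  14  52 590] ((232.52828979492188, 198.6509552001953), (12.226544380187988, 51.038330078125), 1.9091525077819824) [0.5717 0.1189 0.018 ]
scene blue [324.6 187.8] [323 186   5   5  20] ((325.0, 188.0), (4.0, 4.0), 90.0) [0.463  0.1231 0.018 ]
scene blue [265.1 222.4] [261 190   9  65 30
[... 394 characters left out ...]
003847122192383, 6.864064693450928), 78.69007110595703) [ 0.5563 -0.0039  0.018 ]
scene brown [253.2 203.1] [ 215  175  152   90 1610] ((290.5, 219.5), (89.0, 151.0), 90.0) [ 0.4986 -0.0996  0.018 ]
scene brown [366.6 180.9] [335 179  50   6 113] ((359.5, 181.5), (5.0, 49.0), 90.0) [0.4501 0.2572 0.018 ]
scene brown [359.1 237.4] [ 284  187  101   78 1528] ((334.0, 225.5), (77.0, 100.0), 90.0) [0.6672 0.1869 0.018 ]
scene brown [329.1 210.8] [322 191  17  41 386] ((329.3962097167969, 211.1132354736328), (41.52635192871094, 11.05731201171875), 79.3803482055664) [0.5577 0.1205 0.018 ]
scene brown [246.4 221.7] [241 201  12  43 395] ((246.5, 222.0), (42.0, 11.0), 90.0) [ 0.5692 -0.1247  0.018 ]
```

View pics/topcrop.png

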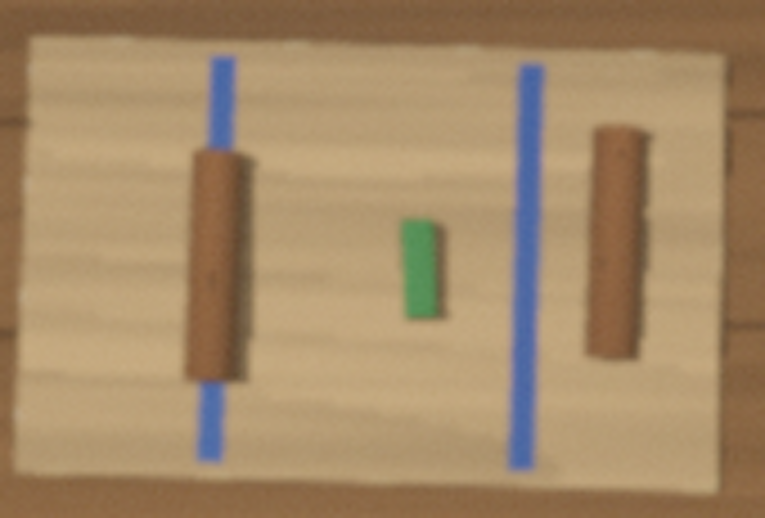

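View pics/scenecrop.png

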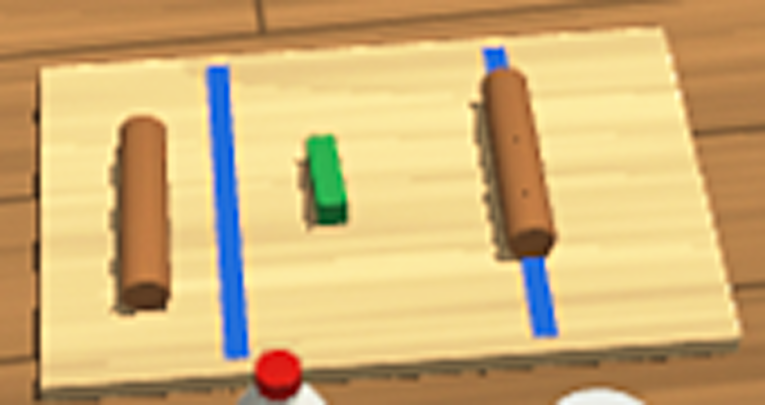

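Emit:
step_arm([
  [0, 0, 0],
  [0, 0, 0],
  [0, 0, 0],
  [0, 0, 0],
  [0, 0, 0],
  [0, 0, 0],
  [0, 0, 0],
  [0, 0, 0],
  [0, 0, 0],
  [0, 0, 0],
], fingers=[-1, -1, -1, -1, -1, -1, -1, -1, -1, -1], yaw=[-6.74, -6.74, -6.74, -6.74, -6.74, -6.74, -6.74, -6.74, -6.74, -6.74])

```text
clock: 0.93
eef_pos: [0.2115, -0.5074, 0.2181]
tcp_rot: [-180.0, -0.1, 90.4]
contact_force: [-0.6, 1.0, 0.1]
grip_width: 1.0
```

Emit:
step_arm([
  [0.027, 0.028, 0],
  [0.027, 0.028, 0],
  [0.027, 0.028, 0],
  [0.027, 0.028, 0],
  [0.027, 0.028, 0],
  [0.027, 0.028, 0],
  [0.027, 0.028, 0],
  [0.027, 0.028, 0],
  [0.027, 0.028, 0],
  [0.027, 0.028, 0],
  [0.027, 0.028, 0],
  [0.027, 0.028, 0],
], fingers=[-1, -1, -1, -1, -1, -1, -1, -1, -1, -1, -1, -1], yaw=[0, 0, 0, 0, 0, 0, 0, 0, 0, 0, 0, 0])

```text
clock: 1.93
eef_pos: [0.5484, -0.1818, 0.2183]
tcp_rot: [-180.0, -0.0, 90.0]
contact_force: [0.1, -0.7, -0.1]
grip_width: 0.994
```

```bash
python3 - <<'E'
from h import *
s=state(); print(s['clock'],s['eef_pos'],s['tcp_rot'],s['contact_force'])
f=vision.grab_frame("wrist"); np.savez("w1.npz",**f,pos=s['eef_pos'],rot=s['tcp_rot'])
cv2.imwrite("pics/w1.png",f["frame"][:,:,::-1]); print({k:v for k,v in f.items() if k!="frame"})
E
```

```text
1.9333 [ 0.5483613  -0.1817703   0.21829702] [-1.79963305e+02 -1.72089830e-02  9.00259401e+01] [ 0.05692387 -0.65483068 -0.0533464 ]
{'intrinsics': array([[325.1922621 ,   0.        , 275.50949852],
       [  0.        , 325.1922621 , 210.44369553],
       [  0.        ,   0.        ,   1.        ]]), 'T_tool_cam': array([[-3.53861162e-04, -9.69784261e-01, -2.43963854e-01,
         6.58134274e-02],
       [ 9.99999476e-01, -1.08723509e-04, -1.01827637e-03,
        -1.64589101e-03],
       [ 9.60983792e-04, -2.43964087e-01,  9.69783791e-01,
        -1.66814226e-01],
       [ 0.00000000e+00,  0.00000000e+00,  0.00000000e+00,
         1.00000000e+00]])}
```

View pics/w1.png

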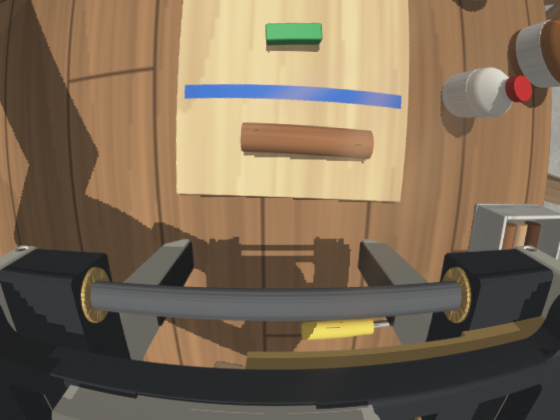

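The wrist view shows the dowel from (245,137) to (370,145), the tape from (185,92) to (400,101), and the packer at (293,33).

```bash
cat >> h.py <<'E'
from scipy.spatial.transform import Rotation as Rn
def wray(f,uv):
    p=cv2.fisheye.undistortPoints(np.float64(uv).reshape(-1,1,2),f["intrinsics"],np.zeros(4)).reshape(-1,2)
    T=f["T_tool_cam"]; R=Rn.from_euler('xyz',f["rot"],degrees=True).as_matrix()
    d=np.c_[p,np.ones(len(p))]@(R@T[:3,:3]).T
    return f["pos"]+R@T[:3,3], d/np.linalg.norm(d,axis=1)[:,None]
def wplane(f,uv,z):
    c,d=wray(f,uv); return c+d*((z-c[2])/d[:,2])[:,None]
def wgrab(name):
    s=state(); f=vision.grab_frame("wrist"); f=dict(f,pos=s['eef_pos'],rot=s['tcp_rot'])
    np.savez(name+".npz",**f); cv2.imwrite(f"pics/{name}.png",f["frame"][:,:,::-1]); return f
def comps(f,lo,hi,box,amin=100):
    hsv=cv2.cvtColor(f["frame"],cv2.COLOR_RGB2HSV); x0,y0,x1,y1=box
    m=np.zeros(hsv.shape[:2],np.uint8); m[y0:y1,x0:x1]=cv2.inRange(hsv,lo,hi)[y0:y1,x0:x1]
    k,l,st,c=cv2.connectedComponentsWithStats(m)
    return [((l==i).astype(np.uint8),st[i]) for i in range(1,k) if st[i,4]>=amin]
def line(P): # x-> y=a+b*x, robust
    l=cv2.fitLine(np.float32(P[:,:2]),cv2.DIST_HUBER,0,1e-4,1e-6).ravel(); b=l[1]/l[0]; return l[3]-b*l[2],b
def edges(m,st,trim):
    a=[];b=[]
    for u in range(st[0]+trim,st[0]+st[2]-trim):
        v=np.flatnonzero(m[:,u]); a.append((u,v[0]-.5)); b.append((u,v[-1]+.5))
    return np.float64(a),np.float64(b)
def tape(f,box):
    m,st=max(comps(f,(105,100,60),(130,255,255),box),key=lambda q:q[1][4])
    a,b=edges(m,st,6); A=line(wplane(f,a,.018)); B=line(wplane(f,b,.018))
    return A,B
def dowel(f,box,r=.016,lo=(3,110,70),hi=(16,255,200)):
    m,st=max(comps(f,lo,hi,box),key=lambda q:q[1][4])
    a,b=edges(m,st,10); n=[]
    for e in(a,b):
        c,d=wray(f,e); n.append(np.linalg.svd(d)[2][-1])   # plane through camera & edge
    n=[q*np.sign(q[1]) for q in n]                      # both normals towards +y
    ax=np.cross(n[0],n[1]); ax/=np.linalg.norm(ax); ax*=np.sign(ax[0])
    bn=n[0]+n[1]; bn/=np.linalg.norm(bn)                # bisecting plane contains axis
    half=np.arccos(np.clip(n[0]@n[1],-1,1))/2
    dirn=np.cross(bn,ax); dirn*=-np.sign(dirn[2])
    P=c+dirn*(r/np.sin(half))                           # axis point nearest camera
    ends=[]
    for u,s in((st[0],-.5),(st[0]+st[2]-1,.5)):
        v=np.flatnonzero(m[:,u]).mean(); ends.append(wplane(f,[[u+s,v]],.034)[0])
    return dict(c=c,bn=bn,ax=ax,P=P,ends=np.array(ends),m=m,st=st)
def ydow(D,x,z=.034): # y on bisecting plane at x,z
    return D['c'][1]-(D['bn'][0]*(x-D['c'][0])+D['bn'][2]*(z-D['c'][2]))/D['bn'][1]
E
python3 - <<'E'
from h import *
f=dict(np.load("w1.npz"))
A,B=tape(f,(170,60,420,125)); 
for x in(.5,.575,.65): print("tape",x,A[0]+A[1]*x,B[0]+B[1]*x)
print("ang",np.degrees(np.arctan([A[1],B[1]])))
D=dowel(f,(225,112,390,170)); print("axis",D['ax'],"P",D['P'],"z est"); print(D['st'],D['ends'].round(4))
for x in(.515,.583,.65): print(x,ydow(D,x))
o=f["frame"][:,:,::-1].copy(); cs=cv2.findContours(D['m'],0,1)[0]; o=cv2.resize(o[60:180,170:420],None,fx=3,fy=3)
cv2.drawContours(o,[(c-[170,60])*3+1 for c in cs],-1,(0,255,0),1); cv2.imwrite("pics/m1.png",o)
E
```

```text
tape 0.5 -0.06293688 -0.07775015
tape 0.575 -0.06581576 -0.07987063
tape 0.65 -0.06869465 -0.0819911
ang [-2.1982296 -1.6194924]
axis [ 0.93349253 -0.04668067 -0.35554552] P [ 0.42344291 -0.11839622  0.06158866] z est
[ 241  124  132   34 3470] [[ 0.5086 -0.125   0.034 ]
 [ 0.6534 -0.1279  0.034 ]]
0.515 -0.1228064642198828
0.583 -0.1256087839808843
0.65 -0.12836989315716518
```

View pics/m1.png

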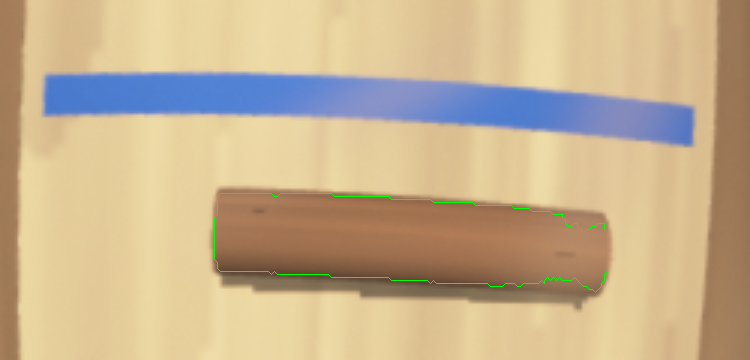

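```bash
python3 - <<'E'
from h import *
f=dict(np.load("w1.npz")); h=cv2.cvtColor(f["frame"],cv2.COLOR_RGB2HSV)
for u in(260,310,345,364): print(u,[tuple(map(int,q)) for q in h[118:164:2,u]])
print([tuple(map(int,q)) for q in h[84:104,300]]); print([tuple(map(int,q)) for q in h[88:110,380]])
E
```

```text
260 [(21, 77, 234), (21, 77, 235), (18, 88, 222), (12, 112, 155), (12, 118, 173), (13, 121, 165), (13, 123, 164), (13, 125, 169), (12, 127, 171), (13, 127, 163), (12, 127, 163), (12, 127, 161), (13, 128, 157), (12, 127, 147), (13, 128, 133), (13, 125, 118), (13, 122, 98), (16, 93, 115), (18, 86, 133), (18, 89, 144), (21, 81, 234), (22, 78, 236), (22, 79, 236)]
310 [(19, 86, 223), (20, 86, 222), (19, 87, 222), (19, 89, 220), (14, 114, 150), (12, 128, 159), (12, 129, 164), (13, 131, 161), (13, 131, 167), (12, 130, 175), (12, 129, 172), (12, 129, 168), (12, 129, 164), (12, 129, 162), (12, 127, 154), (13, 128, 143), (12, 125, 129), (13, 124, 113), (15, 104, 91), (18, 86, 118), (19, 88, 125), (19, 89, 217), (19, 88, 220)]
345 [(20, 82, 229), (20, 82, 229), (20, 82, 230), (20, 82, 230), (20, 82, 230), (15, 99, 177), (13, 120, 155), (12, 124, 165), (13, 121, 167), (12, 122, 173), (13, 122, 177), (13, 122, 180), (12, 121, 179), (13, 122, 174), (13, 120, 170), (13, 118, 166), (13, 116, 158), (13, 114, 148), (14, 113, 138), (14, 101, 121), (17, 90, 142), (17, 90, 155), (20, 86, 226)]
364 [(19,
[... 313 characters left out ...]
 97, 129), (17, 90, 179), (18, 88, 219)]
[(20, 78, 226), (16, 60, 217), (117, 48, 192), (114, 84, 201), (114, 86, 202), (115, 82, 201), (115, 82, 201), (115, 82, 200), (115, 80, 200), (115, 83, 200), (115, 82, 201), (115, 85, 201), (115, 88, 201), (114, 90, 201), (114, 90, 201), (116, 63, 193), (13, 37, 198), (19, 77, 225), (20, 81, 228), (20, 81, 228)]
[(19, 83, 222), (19, 82, 222), (19, 82, 222), (18, 81, 221), (15, 53, 201), (119, 56, 186), (116, 78, 190), (116, 78, 189), (116, 80, 189), (116, 80, 189), (116, 78, 189), (116, 80, 189), (116, 78, 189), (116, 81, 189), (116, 81, 188), (116, 82, 189), (116, 83, 188), (117, 73, 186), (153, 15, 172), (18, 77, 220), (19, 82, 223), (18, 82, 223)]
```

```bash
sed -i 's/(105,100,60),(130,255,255),box/(100,45,60),(140,255,255),box/; s/lo=(3,110,70),hi=(16,255,200)/lo=(5,94,50),hi=(15,255,200)/' h.py
cat >> h.py <<'E'
def report(f,tb,db,tag):
    A,B=tape(f,tb); D=dowel(f,db); L=lambda q,x:q[0]+q[1]*x
    print("tape ang",np.degrees(np.arctan([A[1],B[1]])),"mid y@.58",(L(A,.58)+L(B,.58))/2,"width",L(A,.58)-L(B,.58))
    a,b=D['ends']; print("dowel ends",a.round(4),b.round(4),"3D axis pt at",D['P']+D['ax']*(.58-D['P'][0])/D['ax'][0])
    xs=np.array([.52,.58,.64]); yd=np.array([ydow(D,x) for x in xs]); yt=(L(A,xs)+L(B,xs))/2
    print("dowel y",yd,"ang",np.degrees(np.arctan((yd[2]-yd[0])/.12)),"dowel-tape",yd-yt)
    x0,y0,x1,y1=min(tb[0],db[0]),min(tb[1],db[1]),max(tb[2],db[2]),max(tb[3],db[3]); k=2
    o=cv2.resize(f["frame"][y0:y1,x0:x1,::-1],None,fx=k,fy=k); cs=cv2.findContours(D['m'],0,1)[0]
    cv2.drawContours(o,[(c-[x0,y0])*k for c in cs],-1,(0,255,0),1); cv2.imwrite(f"pics/{tag}_m.png",o)
    return A,B,D
E
python3 - <<'E'
from h import *
f=dict(np.load("w1.npz")); report(f,(170,60,420,125),(225,112,390,170),"w1")
E
```

```text
tape ang [-2.162564 -2.090974] mid y@.58 -0.07309808 width 0.015467517
dowel ends [ 0.5086 -0.1239  0.034 ] [ 0.6545 -0.126   0.034 ] 3D axis pt at [ 0.58       -0.12590864  0.02575238]
dowel y [-0.12266444 -0.12572023 -0.12877602] ang -2.915544424879898 dowel-tape [-0.05179453 -0.05262215 -0.05344977]
```

Emit:
step_arm([
  [0.014, 0.011, 0.02],
  [0.014, 0.011, 0.02],
  [0.014, 0.011, 0.02],
  [0, 0, 0],
], fingers=[-1, -1, -1, -1], yaw=[0, 0, 0, 0])

```text
clock: 2.32
eef_pos: [0.5791, -0.1381, 0.1539]
tcp_rot: [-179.6, -0.3, 90.2]
contact_force: [-0.1, 0.6, -0.9]
grip_width: 1.003
```

```bash
python3 - <<'E'
from h import *
f=wgrab("w2"); print(f["pos"],f["rot"])
E
```

```text
[ 0.5790946  -0.13806766  0.15391791] [-179.61570093   -0.25069688   90.15718993]
```

View pics/w2.png

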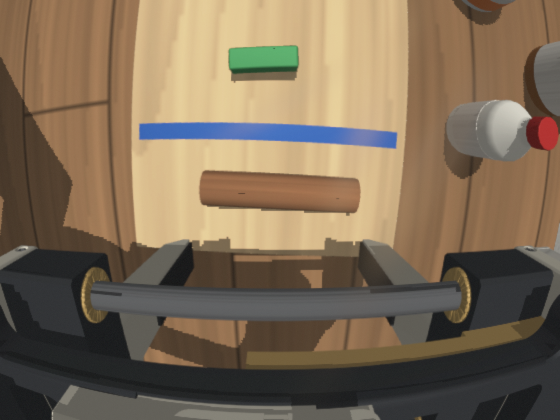

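The second wrist view shows the dowel from (202,188) to (358,195), the tape along v≈130–140, and the packer at (264,58).

```bash
python3 - <<'E'
from h import *
f1=dict(np.load("w1.npz")); f=dict(np.load("w2.npz")); _,_,D2=report(f,(130,110,410,155),(190,162,370,222),"w2")
D1=dowel(f1,(225,112,390,170))
# intersect bisecting planes at x=.58 -> y,z
M=[];b=[]
for D in(D1,D2):
    M.append(D['bn'][1:]); b.append(D['bn']@D['c']-D['bn'][0]*.58)
print("two-view y,z",np.linalg.solve(M,b))
# packer
for g,bx in((f,(220,35,310,85)),):
    m,st=comps(g,(45,60,40),(90,255,255),bx)[0]; print("packer",wplane(g,[[st[0],st[1]],[st[0]+st[2],st[1]+st[3]]],.04).round(4))
E
```

```text
tape ang [-2.0462027 -2.131286 ] mid y@.58 -0.07323504 width 0.015581891
dowel ends [ 0.5058 -0.1249  0.034 ] [ 0.6533 -0.1266  0.034 ] 3D axis pt at [ 0.58       -0.1267478   0.02985853]
dowel y [-0.12305951 -0.12598413 -0.12890875] ang -2.790597801201573 dowel-tape [-0.05201276 -0.05274908 -0.0534854 ]
two-view y,z [-0.12568291  0.03563351]
packer [[ 0.5358  0.0038  0.04  ]
 [ 0.5953 -0.0224  0.04  ]]
```

View pics/w2_m.png

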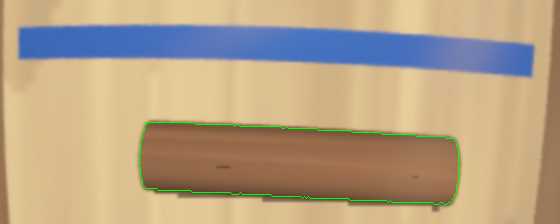

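Emit:
step_arm([
  [0.003, 0.001, 0.028],
  [0.004, 0.001, 0.028],
  [0, 0, 0.028],
  [0, 0, 0],
  [0, 0, 0],
  [0, 0, 0],
], fingers=[-0.6, -0.6, -0.6, -0.6, -0.6, -0.6], yaw=[1, 1, 1, 0, 0, 0])

```text
clock: 2.87
eef_pos: [0.5834, -0.1359, 0.0767]
tcp_rot: [179.9, 0.1, 87.0]
contact_force: [0.1, -0.2, -0.2]
grip_width: 0.802
```

```bash
python3 - <<'E'
from h import *
f=wgrab("w3"); print(f["pos"],f["rot"],state()["contact_force"])
E
```

```text
[ 0.58341564 -0.13587832  0.07672196] [1.79865574e+02 6.59472167e-02 8.70117820e+01] [-0.19439891 -0.19759922 -0.53832988]
```

View pics/w3.png

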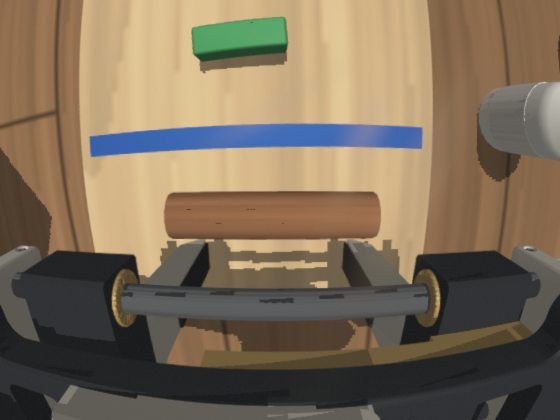

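The fingertips sit just behind the dowel's rear edge and are centred along it. I'll move 5 mm forward and descend to just above its top.

Emit:
step_arm([
  [0.005, -0.002, 0.01],
  [0, 0, 0.01],
  [0, 0, 0.003],
  [0, 0, 0.002],
  [0, 0, 0],
  [0, 0, 0],
], fingers=[-0.6, -0.6, -0.6, -0.6, -0.6, -0.6], yaw=[0, 0, 0, 0, 0, 0])

```text
clock: 3.42
eef_pos: [0.58, -0.1294, 0.0501]
tcp_rot: [-179.9, 0.0, 87.1]
contact_force: [-4.2, 0.7, 6.5]
grip_width: 0.799
```

Emit:
step_arm([
  [0, 0, 0.001],
  [0, 0, 0.0005],
  [0, 0, 0],
], fingers=[-0.6, -0.6, -0.6], yaw=[0, 0, 0])

```text
clock: 3.67
eef_pos: [0.5801, -0.1296, 0.05]
tcp_rot: [-179.9, 0.0, 87.1]
contact_force: [-6.8, 0.0, 16.4]
grip_width: 0.8
```

Emit:
step_arm([
  [0.001, 0, 0],
  [0.002, 0, 0],
  [0.002, 0, 0],
  [0.002, 0, 0],
  [0.002, 0, 0],
  [0.002, 0, 0],
  [0.002, 0, 0],
  [0.002, 0, 0],
  [0.001, 0, 0],
  [0, 0, 0],
], fingers=[-0.6, -0.6, -0.6, -0.6, -0.6, -0.6, -0.6, -0.6, -0.6, -0.6], yaw=[0, 0, -0.2, -0.2, -0.2, -0.2, -0.2, -0.2, 0, 0])

```text
clock: 4.5
eef_pos: [0.5813, -0.1136, 0.05]
tcp_rot: [180.0, 0.0, 88.2]
contact_force: [-5.2, 0.9, 13.6]
grip_width: 0.797
```

```bash
python3 - <<'E'
from h import *
f=wgrab("w4"); print(f["pos"],f["rot"],state()["contact_force"])
E
```

```text
[ 0.58130317 -0.11362409  0.05000502] [1.79985439e+02 4.17434033e-02 8.82220276e+01] [-5.58933438  0.64661275 13.40107424]
```

View pics/w4.png

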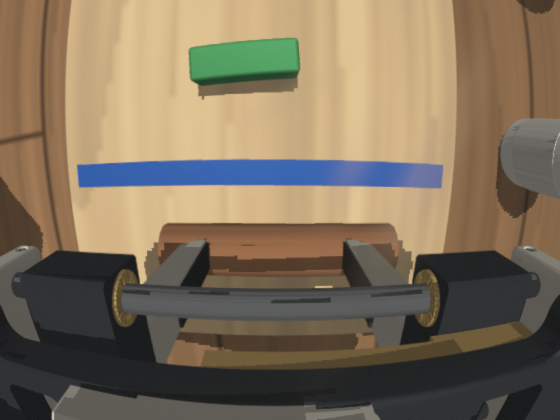

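The dowel rolled along under the tips, which are now near its front. I'll lift, step back and look.

Emit:
step_arm([
  [0, 0, -0.004],
  [0, 0, -0.008],
  [-0.01, 0, -0.013],
  [0, 0, 0],
  [0, 0, 0],
  [0, 0, 0],
], fingers=[-0.6, -0.6, -0.6, -0.6, -0.6, -0.6], yaw=[0, 0, 0, 0, 0, 0])

```text
clock: 5.05
eef_pos: [0.581, -0.1232, 0.0727]
tcp_rot: [-180.0, -0.0, 88.2]
contact_force: [0.6, 0.8, -0.3]
grip_width: 0.803
```

```bash
python3 - <<'E'
from h import *
f=wgrab("w5"); print(f["pos"],f["rot"],state()["contact_force"])
E
```

```text
[ 0.58097211 -0.12321252  0.07274839] [-1.79978669e+02 -2.24179919e-02  8.82039370e+01] [-0.0233069   0.1901261  -0.85799331]
```

View pics/w5.png

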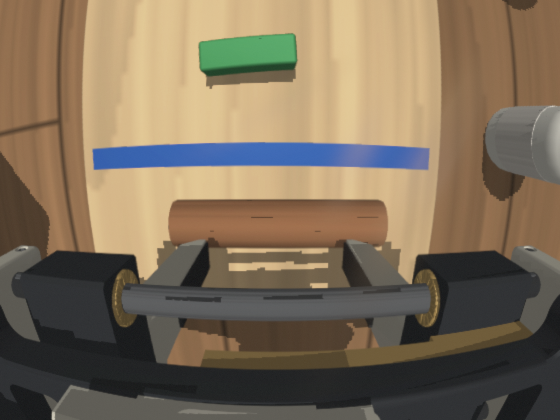

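```bash
python3 - <<'E'
from h import *
f=dict(np.load("w5.npz")); report(f,(85,135,436,178),(200,188,348,255),"w5")
E
```

```text
tape ang [-2.1184602 -2.0540335] mid y@.58 -0.07340495 width 0.015801542
dowel ends [ 0.5286 -0.1134  0.034 ] [ 0.6274 -0.1165  0.034 ] 3D axis pt at [ 0.58       -0.11859811  0.03195882]
dowel y [-0.1160904  -0.11799699 -0.11990359] ang -1.8200514062893218 dowel-tape [-0.04487113 -0.04459204 -0.04431296]
```

View pics/w5_m.png

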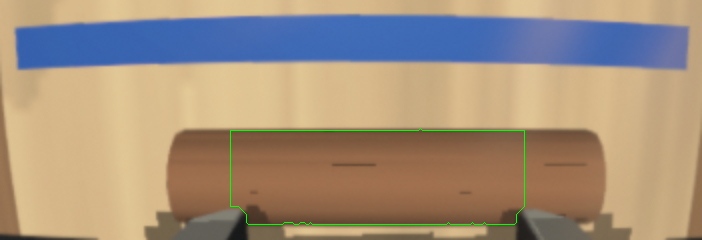

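Emit:
step_arm([
  [0, 0, 0.012],
  [0, 0, 0.009],
  [0, 0, 0.002],
  [0, 0, 0.0015],
  [0, 0, 0],
], fingers=[-0.6, -0.6, -0.6, -0.6, -0.6], yaw=[0.2, 0, 0, 0, 0])

```text
clock: 5.52
eef_pos: [0.5809, -0.1236, 0.05]
tcp_rot: [-180.0, 0.0, 88.0]
contact_force: [-5.3, 0.6, 16.4]
grip_width: 0.797
```

Emit:
step_arm([
  [0.001, 0, 0],
  [0.002, 0, 0],
  [0.003, 0, 0],
  [0.003, 0, 0],
  [0.003, 0, 0],
  [0.003, 0, 0],
  [0.003, 0, 0],
  [0.002, 0, 0],
  [0.002, 0, 0],
  [0.001, 0, 0],
  [0, 0, 0],
], fingers=[-0.6, -0.6, -0.6, -0.6, -0.6, -0.6, -0.6, -0.6, -0.6, -0.6, -0.6], yaw=[0, 0, 0, 0, 0, 0, 0, 0, 0, 0, 0])

```text
clock: 6.43
eef_pos: [0.5816, -0.1003, 0.05]
tcp_rot: [-180.0, 0.0, 88.1]
contact_force: [-4.9, 0.4, 17.0]
grip_width: 0.799
```

Emit:
step_arm([
  [0, 0, -0.004],
  [0, 0, -0.008],
  [-0.012, 0, -0.013],
  [0, 0, 0],
  [0, 0, 0],
  [0, 0, 0],
], fingers=[-0.6, -0.6, -0.6, -0.6, -0.6, -0.6], yaw=[0, 0, 0, 0, 0, 0])

```text
clock: 6.93
eef_pos: [0.5811, -0.1121, 0.073]
tcp_rot: [-179.9, -0.0, 88.0]
contact_force: [-0.4, -0.2, -0.7]
grip_width: 0.799
```

```bash
python3 - <<'E'
from h import *
f=wgrab("w6"); print(f["pos"],f["rot"],state()["contact_force"])
E
```

```text
[ 0.58114044 -0.11209774  0.07296504] [-1.79946040e+02 -3.38938873e-02  8.79999413e+01] [-0.04972253 -0.00192807 -0.46590816]
```

View pics/w6.png

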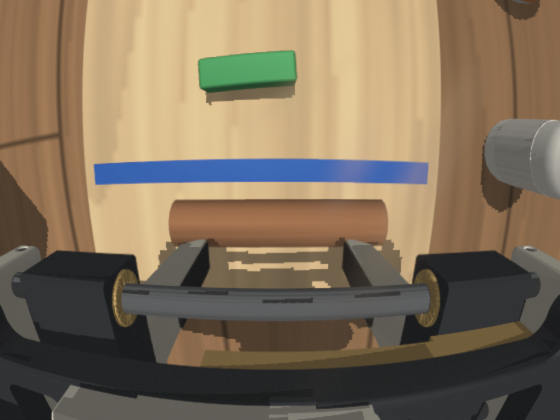

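Same picture as before, with the tape nearer at v≈172, so the stroke moved the dowel about 11.5 mm. I'll repeat it.

Emit:
step_arm([
  [0, 0, 0.012],
  [0, 0, 0.009],
  [0, 0, 0.002],
  [0, 0, 0.0015],
  [0, 0, 0],
], fingers=[-0.6, -0.6, -0.6, -0.6, -0.6], yaw=[0, 0, 0, 0, 0])

```text
clock: 7.4
eef_pos: [0.581, -0.1124, 0.05]
tcp_rot: [-179.9, 0.0, 88.0]
contact_force: [-5.4, -0.8, 13.5]
grip_width: 0.798
```

Emit:
step_arm([
  [0.001, 0, 0],
  [0.002, 0, 0],
  [0.003, 0, 0],
  [0.003, 0, 0],
  [0.003, 0, 0],
  [0.003, 0, 0],
  [0.003, 0, 0],
  [0.002, 0, 0],
  [0.002, 0, 0],
  [0.001, 0, 0],
  [0, 0, 0],
], fingers=[-0.6, -0.6, -0.6, -0.6, -0.6, -0.6, -0.6, -0.6, -0.6, -0.6, -0.6], yaw=[0, 0, 0, 0, 0, 0, 0, 0, 0, 0, 0])

```text
clock: 8.32
eef_pos: [0.5818, -0.0891, 0.0501]
tcp_rot: [-179.9, 0.0, 88.1]
contact_force: [-5.1, 0.9, 13.1]
grip_width: 0.798
```

Emit:
step_arm([
  [0, 0, -0.004],
  [0, 0, -0.008],
  [-0.012, 0, -0.013],
  [0, 0, 0],
  [0, 0, 0],
  [0, 0, 0],
], fingers=[-0.6, -0.6, -0.6, -0.6, -0.6, -0.6], yaw=[0, 0, 0, 0, 0, 0])

```text
clock: 8.82
eef_pos: [0.5816, -0.1011, 0.0736]
tcp_rot: [-180.0, -0.0, 88.0]
contact_force: [0.0, 0.1, 0.6]
grip_width: 0.797
```

```bash
python3 - <<'E'
from h import *
f=wgrab("w7"); print(f["pos"],f["rot"],state()["contact_force"])
report(f,(85,160,436,197),(200,190,348,255),"w7")
E
```

```text
[ 0.58157684 -0.10112568  0.07355133] [-1.79955643e+02 -3.19979191e-02  8.79947565e+01] [-0.20191291  0.52175066  0.20688345]
tape ang [-2.1457927 -2.0520284] mid y@.58 -0.07326857 width 0.015398219
dowel ends [ 0.529 -0.091  0.034] [ 0.6282 -0.0948  0.034 ] 3D axis pt at [ 0.58      -0.0967966  0.0282507]
dowel y [-0.09299446 -0.09513184 -0.09726921] ang -2.0401804394125267 dowel-tape [-0.02192485 -0.02186327 -0.02180168]
```

View pics/w7.png

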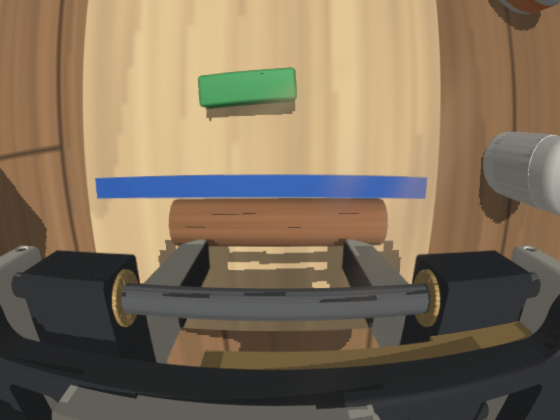

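Dowel angle matches the tape, with 21.9 mm left, so two 22 mm strokes.

Emit:
step_arm([
  [0.001, 0, 0.012],
  [0, 0, 0.009],
  [0, 0, 0.002],
  [0, 0, 0.002],
  [0, 0, 0],
], fingers=[-0.6, -0.6, -0.6, -0.6, -0.6], yaw=[0, 0, 0, 0, 0])

```text
clock: 9.28
eef_pos: [0.5812, -0.1003, 0.05]
tcp_rot: [-179.9, 0.0, 88.0]
contact_force: [-5.5, 0.7, 12.1]
grip_width: 0.797
```

Emit:
step_arm([
  [0.001, 0, 0],
  [0.002, 0, 0],
  [0.003, 0, 0],
  [0.003, 0, 0],
  [0.003, 0, 0],
  [0.003, 0, 0],
  [0.003, 0, 0],
  [0.002, 0, 0],
  [0.001, 0, 0],
  [0.001, 0, 0],
  [0, 0, 0],
], fingers=[-0.6, -0.6, -0.6, -0.6, -0.6, -0.6, -0.6, -0.6, -0.6, -0.6, -0.6], yaw=[0, 0, 0, 0, 0, 0, 0, 0, 0, 0, 0])

```text
clock: 10.2
eef_pos: [0.5819, -0.0782, 0.0501]
tcp_rot: [-179.9, 0.0, 88.0]
contact_force: [-5.5, -0.1, 12.8]
grip_width: 0.797
```

Emit:
step_arm([
  [0, 0, -0.004],
  [0, 0, -0.008],
  [-0.011, 0, -0.013],
  [0, 0, 0],
  [0, 0, 0],
  [0, 0, 0],
], fingers=[-0.6, -0.6, -0.6, -0.6, -0.6, -0.6], yaw=[0, 0, 0, 0, 0, 0])

```text
clock: 10.7
eef_pos: [0.582, -0.0892, 0.0736]
tcp_rot: [-180.0, -0.0, 88.0]
contact_force: [0.2, 0.3, -0.7]
grip_width: 0.8
```

```bash
python3 - <<'E'
from h import *
f=wgrab("w8"); print(f["pos"],f["rot"],state()["contact_force"])
D=dowel(f,(205,185,345,255)); print(f["pos"])
for x in(.52,.58,.64): print(x,ydow(D,x), "tape",-.0733-.0369*(x-.58))
E
```

```text
[ 0.58202935 -0.08918281  0.0736484 ] [-1.79963459e+02 -2.56633320e-02  8.80000443e+01] [-0.36521824  0.79063154  0.05721366]
[ 0.58202935 -0.08918281  0.0736484 ]
0.52 -0.08214245544722679 tape -0.07108600000000001
0.58 -0.08422522165764734 tape -0.0733
0.64 -0.08630798786806791 tape -0.07551400000000001
```

View pics/w8.png

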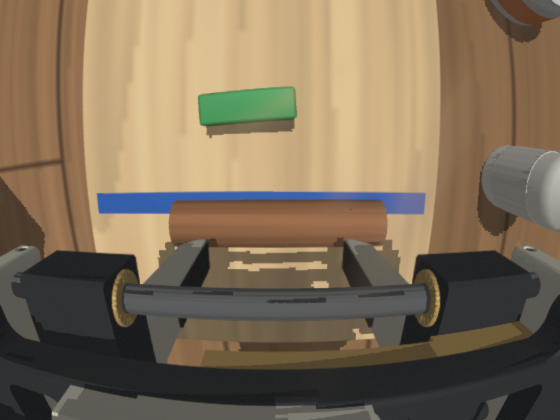

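10.9 mm remain, so one more 22 mm stroke, then a bigger lift back.

Emit:
step_arm([
  [-0.001, 0, 0.012],
  [0, 0, 0.009],
  [0, 0, 0.002],
  [0, 0, 0.002],
  [0, 0, 0],
], fingers=[-0.6, -0.6, -0.6, -0.6, -0.6], yaw=[0, 0, 0, 0, 0])

```text
clock: 11.17
eef_pos: [0.5816, -0.0904, 0.05]
tcp_rot: [-179.9, 0.0, 88.0]
contact_force: [-4.0, 0.1, 12.5]
grip_width: 0.797
```

Emit:
step_arm([
  [0.001, 0, 0],
  [0.002, 0, 0],
  [0.003, 0, 0],
  [0.003, 0, 0],
  [0.003, 0, 0],
  [0.003, 0, 0],
  [0.003, 0, 0],
  [0.002, 0, 0],
  [0.001, 0, 0],
  [0.001, 0, 0],
  [0, 0, 0],
], fingers=[-0.6, -0.6, -0.6, -0.6, -0.6, -0.6, -0.6, -0.6, -0.6, -0.6, -0.6], yaw=[0, 0, 0, 0, 0, 0, 0, 0, 0, 0, 0])

```text
clock: 12.08
eef_pos: [0.5823, -0.0681, 0.05]
tcp_rot: [-179.9, 0.0, 88.0]
contact_force: [-5.7, 0.5, 12.2]
grip_width: 0.801
```

Emit:
step_arm([
  [0, 0, -0.004],
  [0, 0, -0.008],
  [-0.011, 0, -0.013],
  [-0.02, 0, -0.03],
  [-0.02, 0, -0.03],
  [0, 0, -0.02],
  [0, 0, 0],
  [0, 0, 0],
  [0, 0, 0],
], fingers=[-0.6, -0.6, -0.6, -0.6, -0.6, -0.6, -0.6, -0.6, -0.6], yaw=[0, 0, 0, 0, 0, 0, 0, 0, 0])

```text
clock: 12.83
eef_pos: [0.5806, -0.1189, 0.1531]
tcp_rot: [-179.9, -0.0, 88.0]
contact_force: [0.1, -0.3, -0.4]
grip_width: 0.799
```

```bash
python3 - <<'E'
from h import *
f=wgrab("w9"); print(f["pos"],f["rot"],state()["contact_force"])
E
```

```text
[ 0.58055548 -0.11887648  0.15311199] [-1.79897716e+02 -4.60306246e-02  8.80329452e+01] [-0.15546559 -0.45332742 -0.65660028]
```

View pics/w9.png

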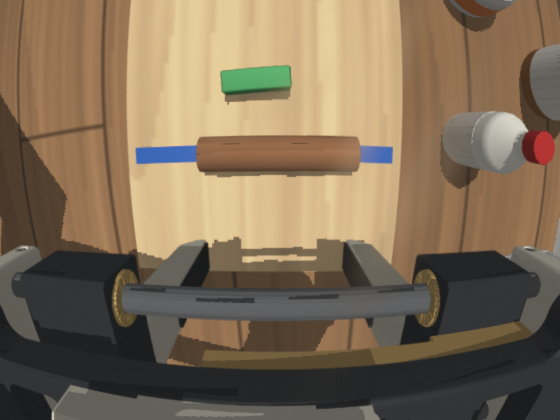

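The dowel lies over the tape at (278,154), with blue showing at both ends, (165,155) and (378,155). I'll measure the offset at each end.

```bash
cat > chk.py <<'E'
from h import *
def chk(f,db,tb):
    D=dowel(f,db); pts=[]
    for m,st in comps(f,(100,45,60),(140,255,255),tb,60):
        a,b=edges(m,st,5); q=(a+b)/2; pts.append(wplane(f,q,.018)); print("tape patch",st[:4],pts[-1].mean(0).round(4))
    a,b=line(np.vstack(pts)); a2,b2=D['ax'][0],D['ax'][1]
    for x in(.52,.58,.64): print(x,"dowel",round(ydow(D,x),5),"tape here",round(a+b*x,5),"earlier",round(-.0733-.0369*(x-.58),5))
    print("tape ang",np.degrees(np.arctan(b)),"ends",D['ends'].round(4).tolist())
    return D
if __name__=="__main__":
    chk(dict(np.load("w9.npz")),(190,128,368,180),(130,140,400,172))
    for n in("top","scene"):
        g=vision.grab_frame(n); np.savez(n+"1.npz",**g)
        x0,y0,x1,y1={"top":(185,140,355,255),"scene":(215,175,385,265)}[n]
        cv2.imwrite(f"pics/{n}1.png",cv2.resize(g["frame"][y0:y1,x0:x1,::-1],None,fx=4.5,fy=4.5,interpolation=cv2.INTER_CUBIC))
E
python3 chk.py
```

```text
tape patch [136 146  61  18] [ 0.4744 -0.0695  0.018 ]
tape patch [360 146  33  17] [ 0.676  -0.0767  0.018 ]
0.52 dowel -0.07092 tape here -0.07116 earlier -0.07109
0.58 dowel -0.07284 tape here -0.07331 earlier -0.0733
0.64 dowel -0.07475 tape here -0.07545 earlier -0.07551
tape ang -2.0482557 ends [[0.5094, -0.0696, 0.034], [0.6553, -0.0732, 0.034]]
```

View pics/top1.png

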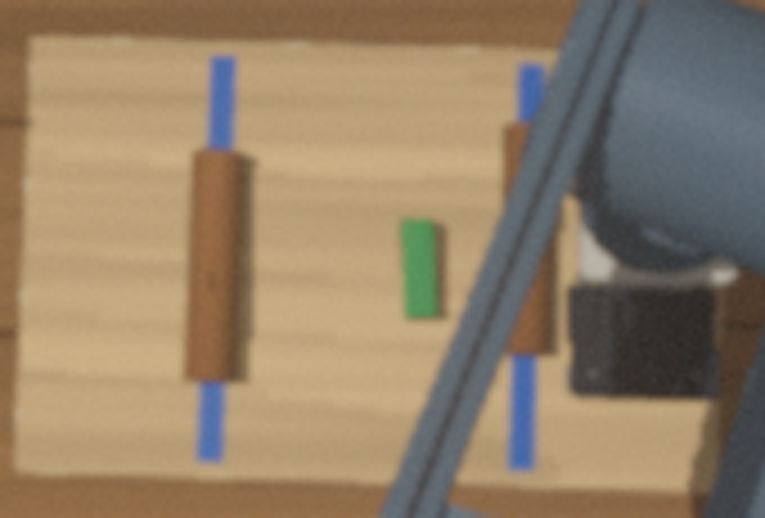

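View pics/scene1.png

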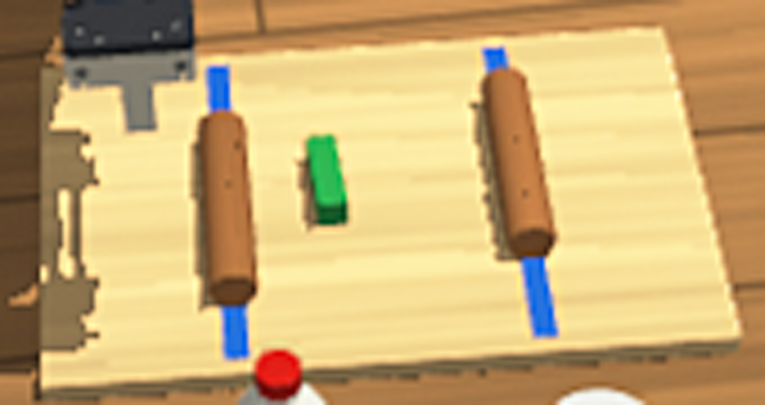

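It's centred within about 0.5 mm and 0.3°, and the packer and set dowel haven't moved. I'll back off, then check that it stays still.

Emit:
step_arm([
  [-0.02, 0, -0.01],
  [-0.02, 0, -0.01],
  [-0.02, 0, -0.01],
  [0, 0, 0],
  [0, 0, 0],
  [0, 0, 0],
  [0, 0, 0],
  [0, 0, 0],
], fingers=[-0.6, -0.6, -0.6, -0.6, -0.6, -0.6, -0.6, -0.6], yaw=[0, 0, 0, 0, 0, 0, 0, 0])

```text
clock: 13.65
eef_pos: [0.5789, -0.1781, 0.1833]
tcp_rot: [-179.9, -0.1, 88.1]
contact_force: [0.4, 0.3, -0.3]
grip_width: 0.801
```

```bash
python3 - <<'E'
from chk import *
f=wgrab("w10"); print(f["pos"],state()["qvel"].round(2)); chk(f,(200,70,400,130),(140,70,440,125))
g=vision.grab_frame("scene"); o=np.load("scene1.npz")["frame"]; 
d=np.abs(g["frame"].astype(int)-o).max(2)[195:265,255:385]; print("scene diff px>30:",(d>30).sum())
o=np.load("scene0.npz")["frame"]; d=np.abs(g["frame"].astype(int)-o).max(2); m=(d>40).astype(np.uint8); print("set dowel/packer diff",m[185:265,280:385].sum())
E
```

```text
[ 0.57885873 -0.17810974  0.18329278] [-0.17 -0.15 -0.43 -0.09  0.11 -0.01]
tape patch [146  87  58  19] [ 0.4751 -0.0692  0.018 ]
tape patch [352  88  32  16] [ 0.6752 -0.0765  0.018 ]
0.52 dowel -0.07069 tape here -0.07089 earlier -0.07109
0.58 dowel -0.07272 tape here -0.07307 earlier -0.0733
0.64 dowel -0.07474 tape here -0.07526 earlier -0.07551
tape ang -2.0859296 ends [[0.5093, -0.0653, 0.034], [0.6555, -0.0693, 0.034]]
scene diff px>30: 0
set dowel/packer diff 0
```

View pics/w10.png

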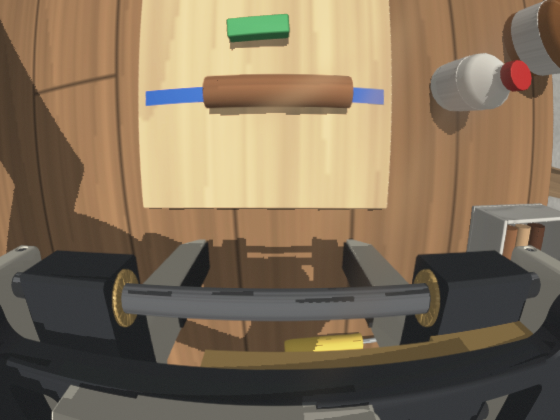

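The wrist view shows the dowel at (278,92) with blue tape showing at both ends, and it hasn't moved since the last check. I'm handing the job in.

```bash
python3 -c "
from station import workorder
print(workorder.close_job())"
```

```text
the job is handed in; nothing more can be done
None
```

The loose dowel now lies still along the middle of the empty tape, and I've handed the job in at about 14 s on the clock. I rolled it there in five short strokes, pressing two open fingertips on its top (about 12–17 N) without gripping or lifting it. During the first stroke I turned the tool slightly to bring the dowel parallel to the tape.

**Position:** the last two wrist views put the dowel's axis 0.2–0.7 mm from the tape's middle line along its length and parallel within about 0.3°. The calibration is only good to about 2 mm.

**Stillness:** with the arm backed off, the dowel showed no change between two scene pictures.

**Other things:** the packer and the set dowel showed no change from the first scene picture. I didn't check the tools and containers around the board one by one, but the arm passed well above them.

**Disagreements:** two wrist views put the dowel's axis at 35.6 mm high, against 34 mm from the text. Single-view estimates from the dowel's apparent width ranged from 26 to 32 mm, so I didn't use them. The final overhead view was partly blocked by the arm, so the position check rests on the wrist views.

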